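# Click both shelf end stops into their notches

## Robot

A 6-joint arm with a two-finger parallel gripper is mounted at the origin on the work surface. World frame = base frame: x ahead of the robot, y to its left, z up, the work surface at z = 0. Lengths are in mm, angles in rad, forces in N, time in s.
With the tool pointing down it reaches from about 350 to 775 mm from the base axis. Payload 7.3 kg.
Tool frame: the origin (TCP) lies between the finger pads; the fingertips stand 25 mm ahead of it and the grasp point (between the pads) lies 6 mm ahead of it; z points along the fingers, y is the direction in which the jaws open and shut (so a half turn about z gives the same grasp; the last joint's range is limited). The gripper opens to 92 mm and grips with 3 to 60 N. Pads are 19 mm wide; open, the fingers measure 130 mm over their backs; the gripper's body (75 mm by 190 mm) begins 47 mm behind the grasp point.
Start: joints at [0.965, 0.342, 1.524, -0, 1.275, -0.146], TCP at [232.967, 470.499, 251.741] pointing down, gripper open.
Joint ranges: [-2.53, 2.53], [-0.77, 2.02], [0.04, 2.7], [-1, 4.14], [0.28, 2.66], [-3.11, 3.11]. Speed limits (rad/s): [2.57, 2.57, 3.14, 3.14, 3.14, 3.14].

## Interface

Orientations are given as [roll, pitch, yaw] about the fixed x, y, z axes, in that order (R = Rz(yaw) Ry(pitch) Rx(roll)).
In Python, from plant import get_obs, capture, calibration, close_job gives the robot as it stands. The module is installed in compiled form; this text tells all that it offers.
- The arm moves only by the shell command python3 -m jog 'ROWS'. ROWS is JSON, one flat list of numbers, 5 for each row, row after row: the closure, from 0 (fully open) to 1 (shut), then the shift along the tool's x, y, z in mm, then the turn about the tool's z in degrees. In form: [fingers, tx, ty, tz, yaw, fingers, tx, ty, tz, yaw, ...]. A call has 1 to 5 rows; each row shifts and turns the pose as measured when the row begins, along the tool's axes as they then stand; what a row does not reach is not made up. A row lasts 1/10 s, in which the tool goes at most 50 mm and 8.59 degrees, less where a joint would pass 70% of its speed; a pose out of reach is approached as far as the arm can. A call is refused whole if a number of a shift passes 50 or a number of a turn 8.59, either way. A call with a gripper value outside its range is refused whole. The fingers move at their own pace and stop on an object; the grip force is fixed at half the most. Time passes only in rows, so rows that do not move let the fingers close. It gives the time, the measured TCP pose, the force and the opening at its end, in the units of the state.
- get_obs(): the state, without advancing time (a new reading comes with each control period).
- capture(name): name is "side" or "top" or "wrist"; returns (picture, depth): 420x560x3 uint8, red, green, blue; 420x560 float32, mm along the optical axis (not along the pixel's ray), 0 where there is no reading.
- calibration(name): a dict with "fovy" (degrees; the focal length in pixels is half the picture's height over the tangent of half this angle, whatever the lens; pixels are square), "cx", "cy" (the principal point, pixels), "R" (3x3) and "t" (3): a world point X has camera coordinates R X + t. Camera axes: x right, y down, z forward; pixel columns grow to the right and rows downward; lengths in mm; the calibration is good to about 2 mm. A picture is of the moment at which its call begins: read the wrist's pose just before it. calibration takes no time and is no camera call; for the wrist camera it gives the pose at the moment of the call.
- close_job(): hands the job in, once; it reports no verdict.
The state is a dict: "time": time; "joint_positions": joint angles; "dq": joint speeds; "tau": joint torques, N m; "tool_pos": TCP position; "tcp_rot": TCP orientation; "contact_force": force on the tool from outside, world axes, zero at the start; "moment": the same for the moment, N m; "grip_width": finger opening in mm.
Only numpy, scipy, OpenCV 4.12 (cv2) and the standard library are available. Lean on these libraries where they do the work, as an engineer would, in place of code of your own. Each camera call takes 0.05 s, during which the arm holds its last target.

## Task

On the low bench-top shelf, push each of the two sliding end stops inwards along the rail, towards the bin and carton standing between them, until it drops into its notch and clicks home. Push only: do not pinch the stops, and do not shift or lift the bin, the carton or anything else. Finish with the hand clear.

Things in the scene. Friction and masses are not known exactly. Their poses are not given: they have to be found in the camera images.
- shelf: Low fixed shelf, plywood with cream edges, 250 (x) x 620 (y) x 30 mm; origin under its centre, on the bench; its y runs along the rail, z up. Board top 30 mm above the bench. Aluminium rail 24 mm wide, 600 mm long, along y at shelf x = +75 mm (away from the robot); rail top 46 mm above the bench. Left things are at shelf +y, right things at -y.
- stop_left (a joint): Travel of the left end stop along the rail in m: 0 at the outer end (mark 255 mm to +y of the shelf's centre), growing inwards (shelf -y) to at most 0.172. About 1.2 N of friction plus drag of 8 N per m/s; it stays where it is left.
- stop_left_mark (a point): Point of the left end stop on the rail's centre line, rail-top height, mid thickness; the spring plunger is here. The stop: black carriage on the rail with an upright bookend of two 10 mm cream plates, 30 mm thick overall along the rail, with the carriage flush between them; the plates reach from 120 mm on the robot's side of the rail centre line to 20 mm beyond it.
- stop_left_face (a point): Centre of the outer plate's flat push face on the left stop: 15 mm outwards (+y) of the mark, 50 mm from the rail centre line towards the robot, 101 mm above the bench. The face reaches 31 mm up and down (top edge 132 mm above the bench) and 70 mm to either side. Pushing here towards shelf -y moves the stop inwards.
- stop_left_outer: Outer cream plate of the left stop, the one to push on, 140 mm wide across the shelf; origin at the mark.
- stop_left_inner: Inner cream plate of the left stop, facing the bin and carton; origin at the mark. Gripping both plates between the fingers is pinching.
- notch_left_seat (a point): Seat of the left notch: dark steel clip, 36 mm long, on the rail inwards of the left stop, with a tongue 47 mm out from the rail away from the robot. Home = stop mark over the seat. Inwards: outer hump from 15 to 6 mm before the seat (push rises to 6-8 N), then the push dips and the stop snaps onto the seat; the steep inner hump then resists (7 rising to 13-20 N; passed 4 mm on).
- stop_right (a joint): Travel of the right end stop along the rail in m: 0 at the outer end (mark 255 mm to -y of the shelf's centre), growing inwards (shelf +y) to at most 0.172. About 1.2 N of friction plus drag of 8 N per m/s; it stays where it is left.
- stop_right_mark (a point): Point of the right end stop on the rail's centre line, rail-top height, mid thickness; the spring plunger is here. The stop: black carriage on the rail with an upright bookend of two 10 mm cream plates, 30 mm thick overall along the rail, with the carriage flush between them; the plates reach from 120 mm on the robot's side of the rail centre line to 20 mm beyond it.
- stop_right_face (a point): Centre of the outer plate's flat push face on the right stop: 15 mm outwards (-y) of the mark, 50 mm from the rail centre line towards the robot, 101 mm above the bench. The face reaches 31 mm up and down (top edge 132 mm above the bench) and 70 mm to either side. Pushing here towards shelf +y moves the stop inwards.
- stop_right_outer: Outer cream plate of the right stop, the one to push on, 140 mm wide across the shelf; origin at the mark.
- stop_right_inner: Inner cream plate of the right stop, facing the bin and carton; origin at the mark. Gripping both plates between the fingers is pinching.
- notch_right_seat (a point): Seat of the right notch: dark steel clip, 36 mm long, on the rail inwards of the right stop, with a tongue 47 mm out from the rail away from the robot. Home = stop mark over the seat. Inwards: outer hump from 15 to 6 mm before the seat (push rises to 6-8 N), then the push dips and the stop snaps onto the seat; the steep inner hump then resists (7 rising to 13-20 N; passed 4 mm on).
- bin: Loose open blue stacking bin with small parts, 130 by 78 by 62 mm, on the shelf board between the stops, origin at the centre of its underside. Leave it.
- carton: Loose closed cardboard carton, 110 by 74 by 58 mm, on the board beside the bin, origin at the centre of its underside. Leave it.
- screwdriver: Loose screwdriver lying on the bench beyond the shelf, origin at its underside. Leave it.
- relay: Loose white boxed relay, 50 by 37 by 52 mm, on the bench beyond the shelf, origin at the centre of its underside. Leave it.

How it is judged (in metres and radians):
At the end, for the whole second after the job is handed in: Both end stops sit at rest in their notches (mark within 3 mm of the notch seat), and the bin, carton, screwdriver and relay are where they were (within 12 mm) (horizontal distance between stop_left_mark and notch_left_seat below 0.003 m and velocity of joint stop_left between -0.01 and 0.01 m/s and horizontal distance between stop_right_mark and notch_right_seat below 0.003 m and velocity of joint stop_right between -0.01 and 0.01 m/s and distance of each of bin, carton, screwdriver, relay from where it was at the start of the episode below 0.012 m); the robot touches nothing.
It fails at once if the bin or the carton was shifted, lifted or tipped (distance of any of bin, carton from where it was at the start of the episode above 0.012 m or angle between any of bin, carton's own z axis and vertical above 0.2 rad).
It fails at once if the screwdriver or the relay was shifted, lifted or tipped (distance of any of screwdriver, relay from where it was at the start of the episode above 0.012 m or angle between any of screwdriver, relay's own z axis and vertical above 0.2 rad).
It fails at once if the left stop was pinched between the fingers (contact force between the fingers and stop_left_outer above 1 N and contact force between the fingers and stop_left_inner above 1 N).
It fails at once if the right stop was pinched between the fingers (contact force between the fingers and stop_right_outer above 1 N and contact force between the fingers and stop_right_inner above 1 N).
It also fails if it takes over 72 s, if anything falls off the work surface, if the arm or the gripper's body presses on something with over 40 N, if the wrist force passes 120 N, or if a joint passes its speed limit or range.

## Working session

There is one attempt and no reset: what is moved stays moved. The work goes in short steps, Python scripts to look and compute and a shell command to move; the robot and the scene stay as the last step left them, time stands still between calls to the robot, and variables do not carry over. Pictures are saved under pics/ and viewed, and the job is handed in when it is done.

```bash
mkdir -p pics
cat > h.py <<'E'
import numpy as np,cv2
from plant import get_obs,capture,calibration,close_job
def shot(n,f):
    c=calibration(n);p,d=capture(n)
    cv2.imwrite('pics/'+f+'.png',p[:,:,::-1]);np.savez('pics/'+f+'.npz',p=p,d=d,R=c['R'],t=c['t'],k=[c['fovy'],c['cx'],c['cy']])
def world(f):
    z=np.load('pics/'+f+'.npz');d=z['d'];h,w=d.shape;fo,cx,cy=z['k'];F=h/2/np.tan(np.radians(fo)/2)
    v,u=np.mgrid[:h,:w];C=np.stack([(u-cx)/F*d,(v-cy)/F*d,d],-1)
    return (C-z['t'])@z['R'],z['p'],d   # R^T (C-t)
E
python3 - <<'E'
from h import *
print(get_obs())
shot('top','top0');shot('side','side0')
for n in('top','side'):print(calibration(n))
E
```

```text
{'time': 0.0, 'joint_positions': array([ 9.65000035e-01,  3.42686683e-01,  1.52499337e+00, -6.79825556e-06,
        1.27536623e+00, -1.45972728e-01]), 'dq': array([ 2.91389762e-04, -1.71289109e-03, -3.93422309e-04,  6.80264467e-04,
       -8.20462826e-05,  5.78461098e-04]), 'tau': array([ 1.10000976e-03, -4.31248963e+01, -2.44220209e+01,  7.19032134e-02,
        5.61976992e-02, -1.76729714e-04]), 'tool_pos': array([232.75684843, 470.19264466, 251.07188018]), 'tcp_rot': array([-3.14015354e+00, -2.05005214e-04,  2.68177093e+00]), 'contact_force': array([-0.50604695,  0.56373513,  0.72731394]), 'moment': array([ 0.02207166, -0.01331035, -0.02049899]), 'grip_width': 92.09569057666013}
{'fovy': 57.4254396675467, 'cx': 280.3737989291513, 'cy': 209.13119367566304, 'R': array([[ 0.02297556, -0.99961213,  0.01573862],
       [-0.99641574, -0.02417839, -0.08106222],
       [ 0.08141132, -0.01381976, -0.99658477]]), 't': array([  3.75730256, 603.40737186, 847.31042227])}
{'fovy': 54.33988447110948, 'cx': 280.2100007485268, 'cy': 218.97323210722328, 'R': array([[-0.99722761, -0.07173292,  0.01978599],
       [-0.05479939,  0.52807343, -0.84742874],
       [ 0.05034009, -0.8461636 , -0.53054033]]), 't': array([588.4887168 , 113.36209983, 858.17199563])}
```

View pics/top0.png

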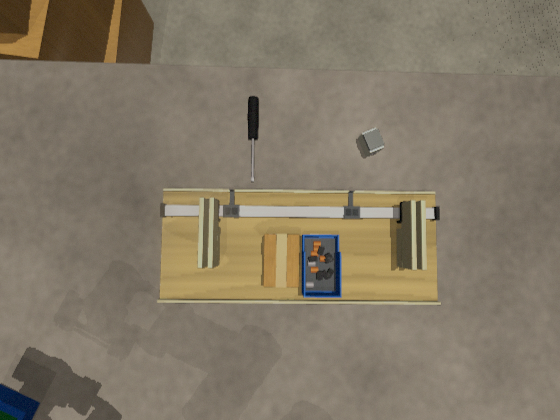

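View pics/side0.png

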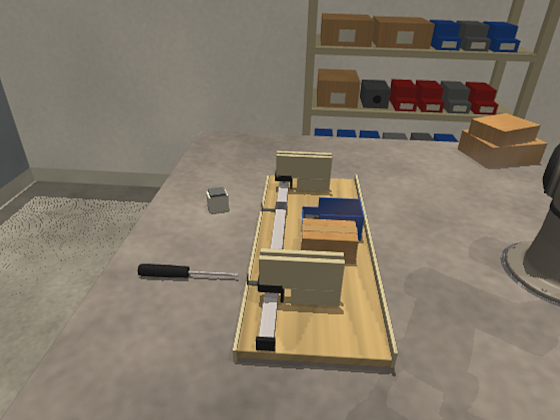

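The top view shows the rail along row ~211, the left stop at column ~207 and the right one at ~413. The clips are at columns ~231 and ~352, the carton at (281,260) and the bin at (321,265).

Run:
```python
from h import *
W,p,d=world('top0')
print('rail pts')
for u in range(160,442,4): print(u,W[211,u].round(0),p[211,u],end=' | ')
print()
for nm,(v,u) in dict(tl=(196,232),tr=(196,351),plate=(235,203),pl2=(235,212),pr1=(240,408),pr2=(240,421),b1=(303,165),b2=(303,435),f1=(190,165),f2=(190,433)).items(): print(nm,W[v,u].round(1),p[v,u])
for r in (200,225,240,260):
  z=W[r,:,2]; m=np.where((z>120)&(z<140))[0]; print(r,m, W[r,m,1].round(0),z[m].round(0))
i=cv2.imread('pics/top0.png')[180:310,150:450];cv2.imwrite('pics/top0c.png',cv2.resize(i,(780,338),interpolation=cv2.INTER_CUBIC))
```

```text
rail pts
160 [590. 281.  55.] [89 80 70] | 164 [591. 275.  47.] [102  96  87] | 168 [591. 266.  47.] [180 175 167] | 172 [592. 258.  44.] [181 177 170] | 176 [592. 249.  44.] [184 180 173] | 180 [592. 240.  45.] [186 180 174] | 184 [592. 230.  48.] [185 179 173] | 188 [592. 222.  45.] [185 181 173] | 192 [592. 213.  46.] [183 178 171] | 196 [593. 205.  45.] [185 179 171] | 200 [587. 179. 133.] [183 178 143] | 204 [588. 172. 124.] [100  88  67] | 208 [591. 172.  79.] [114 105  87] | 212 [587. 155. 130.] [181 183 149] | 216 [590. 152. 100.] [101  94  72] | 220 [594. 151.  48.] [178 171 164] | 224 [594. 142.  50.] [96 90 81] | 228 [594. 133.  51.] [82 80 70] | 232 [594. 125.  48.] [74 71 66] | 236 [595. 116.  49.] [72 66 64] | 240 [595. 108.  45.] [187 186 180] | 244 [595.  99.  48.] [188 185 180] | 248 [596.  90.  45.] [188 186 181] | 252 [596.  81.  48.] [189 186 180] | 256 [596.  72.  46.] [188 186 181] | 260 [596.  63.  45.] [188 185 179] | 264 [596.  54.  46.] [188 186 180] | 268 [597.  46.  44.] [187 185 178] | 272 [597.  37.  46.] [189 185 178] | 276 [597.  28.  46.] [188 185 178
[... 2730 characters left out ...]
2 423 424 425 426] [ 181.  179.  177.  175.  173.  172.  161.  159.  157.  155.  153.  152.
 -242. -243. -244. -246. -248. -250. -252. -264. -263. -265. -267. -269.
 -269. -272.] [130. 132. 131. 131. 131. 127. 132. 130. 131. 131. 131. 126. 125. 128.
 131. 131. 131. 131. 133. 122. 129. 130. 130. 129. 133. 131.]
260 [198 199 200 201 202 203 208 209 210 211 212 213 411 412 413 414 415 416
 420 421 422 423 424 425 426] [ 179.  177.  175.  173.  171.  171.  159.  157.  156.  154.  152.  151.
 -243. -243. -246. -249. -251. -252. -263. -264. -264. -266. -268. -271.
 -272.] [131. 130. 132. 132. 130. 121. 132. 132. 132. 132. 132. 123. 128. 134.
 131. 130. 129. 131. 123. 127. 132. 131. 132. 129. 130.]
```

View pics/top0c.png

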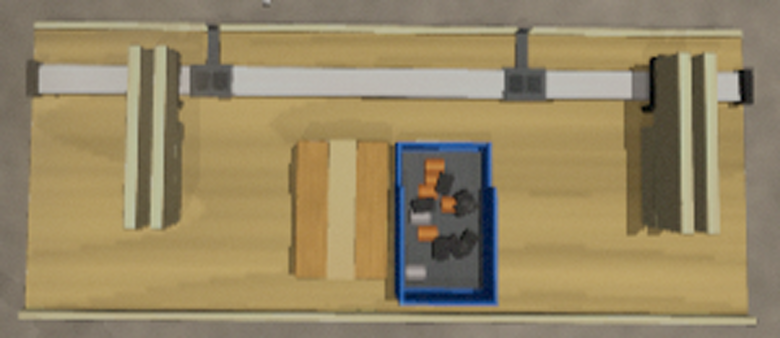

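Run:
```python
from h import *
W,p,d=world('top0')
g=p.astype(float).mean(2)
z=np.load('pics/top0.npz');R,t=z['R'],z['t'];fo,cx,cy=z['k'];F=210/np.tan(np.radians(fo)/2)
def onz(u,v,h):
    r=R.T@np.array([(u-cx)/F,(v-cy)/F,1]);c=-R.T@t;return c+r*(h-c[2])/r[2]
P=[]
for u in list(range(170,194))+list(range(243,342))+list(range(364,390)):
    c=g[200:225,u]; m=np.where(c>160)[0]; P.append(onz(u,200+m.mean(),46)[:2])
P=np.array(P);k=np.polyfit(P[:,1],P[:,0],1);print('rail x=k*y+b',k,np.std(P[:,0]-np.polyval(k,P[:,1])))
# clip edges with subpixel, rows 208..214
for lo,hi in((218,246),(338,366)):
    prof=g[208:215,lo:hi].mean(0);print(lo,prof.round(0))
    b=np.where(prof<130)[0];e=[]
    for i,s in((b[0],-1),(b[-1],1)):
        a,c=prof[i],prof[i+s];e.append(lo+i+s*(130-a)/(c-a))
    Y=[onz(u,211,50)[1] for u in e];print(e,Y,np.mean(Y))
for lo,hi in((224,240),(343,360)):   # tongue
    prof=g[193:202,lo:hi].mean(0);w=np.clip(prof.max()*.85-prof,0,None);u=lo+(w*np.arange(hi-lo)).sum()/w.sum();print('tongue',u,onz(u,197,33))
# rail end caps
prof=g[209:214,155:175].mean(0).round(0);print(prof);prof=g[211:216,425:445].mean(0).round(0);print(prof)
```

```text
rail x=k*y+b [-1.11928481e-02  5.97015395e+02] 0.5096274375344421
218 [ 83. 149. 172. 173. 167.  92.  90.  85.  80.  79.  77.  78.  84.  85.
  73.  70.  71.  70.  71.  79. 100. 150. 185. 185. 184. 185. 185. 185.]
[np.float64(217.53989734017733), np.float64(238.60629170638703)] [np.float64(156.51468174994912), np.float64(110.24350066069556)] 133.37909120532234
338 [186. 186. 185. 186. 185. 177.  89.  80.  66.  64.  64.  64.  68.  78.
  77.  67.  68.  69.  71.  72.  87. 104. 168. 186. 186. 186. 185. 185.]
[np.float64(343.5342019543974), np.float64(359.4047619047619)] [np.float64(-121.42372741770265), np.float64(-156.63873263497123)] -139.03123002633694
tongue 231.97528983667598 [627.22213666 127.77707718  33.        ]
tongue 349.8341489940185 [ 633.81662597 -138.47028671   33.        ]
[110. 109. 110. 111. 109.  79.  75.  75.  73.  96. 172. 174. 174. 175.
 176. 176. 177. 177. 178. 178.]
[173. 184. 184. 185. 184. 184. 185. 185. 178.  74.  14.  29.  40.  41.
  72. 126. 125. 124. 123. 125.]
```

```bash
python3 -m jog '[1,0,0,0,-8.5, 1,0,0,0,-8.5, 1,0,0,0,-8.5, 1,0,0,0,-2.2, 1,0,0,0,0]'
```

```text
time: 0.6
tool_pos: [232.1, 469.2, 249.0]
tcp_rot: [-3.136, -0.004, -3.103]
contact_force: [-0.3, 0.3, -0.7]
grip_width: 56.3
```

```bash
python3 -m jog '[1,-39,-28,0,1.6, 1,-39,-28,0,0, 1,-39,-28,0,0, 1,-39,-28,0,0, 1,-39,-28,0,0]'
```

```text
time: 1.1
tool_pos: [430.0, 331.7, 247.6]
tcp_rot: [-3.137, -0.006, -3.127]
contact_force: [0.9, -0.0, -0.5]
grip_width: 16.1
```

```bash
python3 -m jog '[1,-39,-28,0,0, 1,-39,-28,0,0, 1,-36,-25,0,0, 1,0,0,0,0, 1,0,0,0,0]'
```

```text
time: 1.6
tool_pos: [553.2, 242.9, 244.8]
tcp_rot: [-3.135, -0.008, 3.14]
contact_force: [-0.4, -0.1, -0.8]
grip_width: 0.3
```

```bash
python3 -m jog '[1,4,0,45,0, 1,4,0,45,0, 1,0,0,34,-0.6, 1,0,0,2,0, 1,0,0,0,0]'
python3 - <<'E'
from h import *
shot('top','top1');shot('side','side1')
E
```

```text
time: 2.1
tool_pos: [541.1, 246.6, 117.9]
tcp_rot: [-3.137, -0.005, -3.131]
contact_force: [-0.6, 0.5, 0.1]
grip_width: 0.4
```

View pics/side1.png

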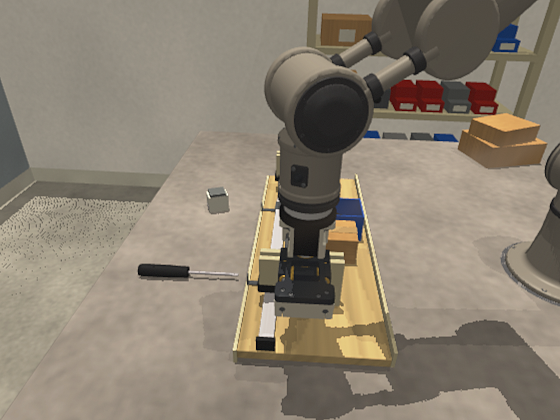

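The side view shows the closed hand just outboard of the left stop, around (305,290) and central on the plate. I'll move in until it touches.

```bash
python3 -m jog '[1,0,-20,0,0, 1,0,-12,0,0, 1,0,-5,0,0, 1,0,-3,0,0, 1,0,0,0,0]'
```

```text
time: 2.7
tool_pos: [545.6, 207.2, 126.7]
tcp_rot: [3.142, 0.01, -3.131]
contact_force: [-0.4, -0.1, 0.2]
grip_width: 0.4
```

```bash
python3 -m jog '[1,0,0,6,0, 1,0,-2,2,0, 1,0,-2,0,0, 1,0,-2,0,0]';python3 -m jog '[1,0,-2,0,0]';python3 -m jog '[1,0,-2,0,0]';python3 -m jog '[1,0,-2,0,0]'
```

```text
time: 3.1
tool_pos: [545.7, 202.0, 117.9]
tcp_rot: [3.141, 0.01, -3.13]
contact_force: [0.8, -0.6, 0.3]
grip_width: 0.7
time: 3.2
tool_pos: [545.6, 200.0, 117.7]
tcp_rot: [3.141, 0.009, -3.13]
contact_force: [0.9, 1.2, 0.3]
grip_width: 0.6
time: 3.3
tool_pos: [545.7, 198.0, 117.7]
tcp_rot: [3.141, 0.009, -3.13]
contact_force: [0.2, 1.4, -0.2]
grip_width: 0.6
time: 3.4
tool_pos: [545.7, 196.1, 117.7]
tcp_rot: [3.14, 0.01, -3.13]
contact_force: [-0.1, 1.6, -0.4]
grip_width: 0.6
```

```bash
python3 -m jog '[1,0,-3,0,0,1,0,-3,0,0,1,0,-3,0,0,1,0,-3,0,0,1,0,-2,0,0]';for i in 1; do python3 -m jog '[1,0,-2,0,0]';python3 -m jog '[1,0,-1.5,0,0]';python3 -m jog '[1,0,-1.5,0,0]'; done
```

```text
time: 3.9
tool_pos: [545.9, 181.0, 117.7]
tcp_rot: [3.14, 0.01, -3.13]
contact_force: [0.5, 0.9, 0.1]
grip_width: 0.5
time: 4.0
tool_pos: [545.9, 178.8, 117.7]
tcp_rot: [3.14, 0.01, -3.13]
contact_force: [-0.3, 2.2, -0.5]
grip_width: 0.4
time: 4.1
tool_pos: [546.0, 177.0, 117.8]
tcp_rot: [3.14, 0.01, -3.13]
contact_force: [0.2, 1.8, -0.9]
grip_width: 0.3
time: 4.2
tool_pos: [546.0, 175.4, 117.7]
tcp_rot: [3.14, 0.01, -3.13]
contact_force: [0.4, 2.2, -1.0]
grip_width: 0.3
```

```bash
python3 -m jog '[1,0,-1,0,0]'|sed -n '2p;4p';python3 -m jog '[1,0,-1,0,0]'|sed -n '2p;4p';python3 -m jog '[1,0,-1,0,0]'|sed -n '2p;4p';python3 -m jog '[1,0,-1,0,0]'|sed -n '2p;4p'
```

```text
tool_pos: [546.0, 174.7, 117.8]
contact_force: [-0.2, 6.3, -0.9]
tool_pos: [546.0, 174.6, 117.8]
contact_force: [0.3, 8.0, -0.5]
tool_pos: [546.0, 174.6, 117.8]
contact_force: [-0.8, 5.9, -1.4]
tool_pos: [546.0, 174.7, 117.9]
contact_force: [0.2, 5.3, -1.1]
```

```bash
python3 -m jog '[1,0,-1.5,0,0]'|sed -n '2p;4p';python3 -m jog '[1,0,-1.5,0,0]'|sed -n '2p;4p';python3 -m jog '[1,0,-1.5,0,0]'|sed -n '2p;4p'
```

```text
tool_pos: [546.0, 174.4, 117.9]
contact_force: [0.1, 8.2, -0.5]
tool_pos: [546.0, 174.4, 118.0]
contact_force: [-0.4, 8.4, -1.9]
tool_pos: [546.0, 174.4, 118.0]
contact_force: [1.7, 9.0, -1.5]
```

Run:
```python
from h import *
shot('top','top2');shot('wrist','wr2')
i=cv2.imread('pics/top2.png')[180:310,150:450];cv2.imwrite('pics/top2c.png',cv2.resize(i,(780,338),interpolation=cv2.INTER_CUBIC))
print(get_obs()['contact_force'])
```

```text
[ 0.14754863  7.68999285 -1.41143103]
```

View pics/top2c.png

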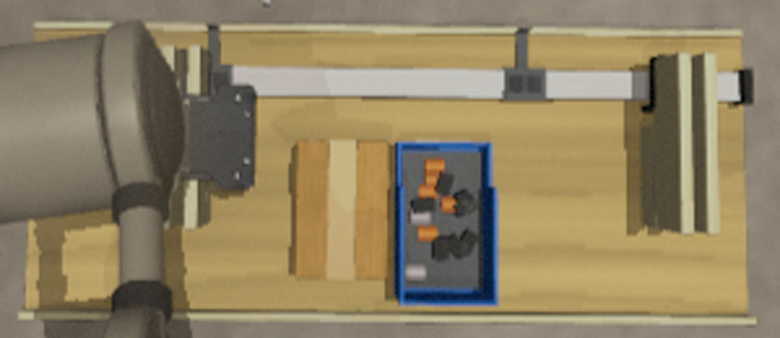

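View pics/wr2.png

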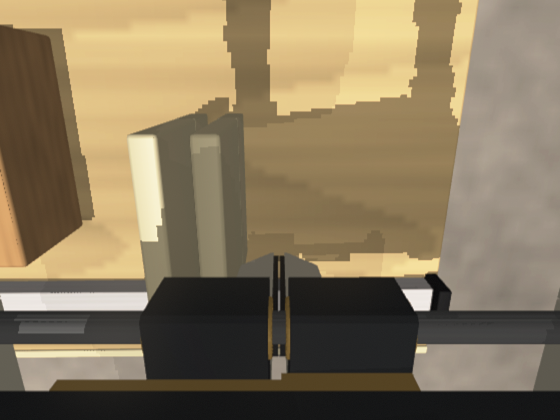

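Run:
```python
from h import *
for f in('top0','top2'):
  W,p,d=world(f)
  for r in (201,204,260,264):
    z=W[r,190:240,2]; m=190+np.where((z>124)&(z<138))[0]; print(f,r,m, W[r,m,1].round(0))
  m=(W[...,2]>127)&(W[...,2]<137)&(W[...,0]>555)&(W[...,0]<618)&(W[...,1]>90)&(W[...,1]<200)
  if f=='top2':m&=(np.mgrid[:420,:560][0]<207)
  y=W[...,1][m];print(np.percentile(y,[1,10,50,90,99]),np.histogram(y,bins=range(100,200,3)))
```

```text
top0 201 [199 200 201 202 203 204 209 210 211 212 213 214] [182. 180. 178. 176. 174. 172. 162. 160. 158. 156. 154. 152.]
top0 204 [199 200 201 202 203 204 209 210 211 212 213 214] [181. 179. 178. 176. 174. 172. 162. 160. 158. 156. 154. 152.]
top0 260 [198 199 200 201 202 208 209 210 211 212] [179. 177. 175. 173. 171. 159. 157. 156. 154. 152.]
top0 264 [198 199 200 201 202 208 209 210 211 212] [179. 177. 175. 173. 171. 159. 157. 156. 153. 151.]
[152.08874925 153.83604678 172.18053384 179.70003061 181.80909357] (array([ 0,  0,  0,  0,  0,  0,  0,  0,  0,  0,  0,  0,  0,  0,  0,  0,  0,
       35, 46, 41, 32,  0,  0,  0, 52, 48, 43, 14,  0,  0,  0,  0,  0]), array([100, 103, 106, 109, 112, 115, 118, 121, 124, 127, 130, 133, 136,
       139, 142, 145, 148, 151, 154, 157, 160, 163, 166, 169, 172, 175,
       178, 181, 184, 187, 190, 193, 196, 199]))
top2 201 [213 214 215 216 217 222 223 224 225 226 227] [154. 152. 150. 148. 147. 136. 134. 132. 130. 128. 127.]
top2 204 [215 216 222 223 224 225 226 227] [149. 148. 136. 134. 132. 130. 128. 127.]
top2 260 [215 221 222 223 224 225] [146. 134. 132. 130. 128. 126.]
top2 264 [215 221 222 223 224 225] [146. 134. 132. 130. 128. 126.]
[126.58617834 128.02462705 135.94283225 152.09883369 156.03934925] (array([ 0,  0,  0,  0,  0,  0,  0,  0,  5, 13, 14, 11,  7,  0,  0,  6, 13,
        7,  7,  0,  0,  0,  0,  0,  0,  0,  0,  0,  0,  0,  0,  0,  0]), array([100, 103, 106, 109, 112, 115, 118, 121, 124, 127, 130, 133, 136,
       139, 142, 145, 148, 151, 154, 157, 160, 163, 166, 169, 172, 175,
       178, 181, 184, 187, 190, 193, 196, 199]))
```

Depth puts the left stop's mark at y≈141, about 13 mm short of the seat at ≈128. That is on the outer hump, so I'll push a little harder.

```bash
python3 -m jog '[1,0,-2,0,0]'|sed -n '2p;4p';python3 -m jog '[1,0,-2,0,0]'|sed -n '2p;4p';python3 -m jog '[1,0,-2,0,0]'|sed -n '2p;4p'
```

```text
tool_pos: [546.0, 173.7, 118.0]
contact_force: [0.5, 9.7, -1.8]
tool_pos: [546.0, 173.3, 118.1]
contact_force: [-0.2, 10.1, -0.5]
tool_pos: [546.0, 173.1, 118.1]
contact_force: [0.7, 9.4, -0.0]
```

```bash
python3 -m jog '[1,0,-2.3,0,0]'|sed -n '2p;4p';python3 -m jog '[1,0,-2.3,0,0]'|sed -n '2p;4p';python3 -m jog '[1,0,-2.3,0,0]'|sed -n '2p;4p'
```

```text
tool_pos: [546.0, 172.6, 118.2]
contact_force: [0.5, 10.4, -1.1]
tool_pos: [546.0, 172.2, 118.2]
contact_force: [-0.4, 11.3, -1.4]
tool_pos: [546.1, 172.1, 118.3]
contact_force: [0.3, 10.6, -0.3]
```

Run:
```python
from h import *
shot('side','side3')
i=cv2.imread('pics/side3.png')[230:360,220:400];cv2.imwrite('pics/side3c.png',cv2.resize(i,(720,520),interpolation=cv2.INTER_CUBIC))
```

```text
(no output)
```

View pics/side3c.png

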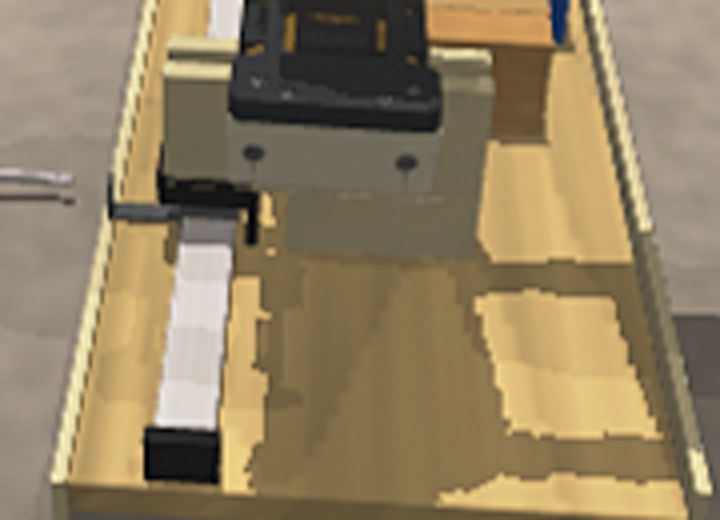

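Run:
```python
from h import *
for f in('side0','side3'):
  W,p,d=world(f); print(f)
  for (v,u) in [(283,250),(283,255),(283,260),(284,266),(288,268),(290,272),(286,280),(278,270),(274,265),(270,268),(260,268)]: print((v,u),W[v,u].round(0),p[v,u])
i=cv2.imread('pics/side0.png')[230:360,220:400];cv2.imwrite('pics/side0c.png',cv2.resize(i,(720,520),interpolation=cv2.INTER_CUBIC))
```

```text
side0
(283, 250) [637. 133.  35.] [73 74 76]
(283, 255) [629. 129.  32.] [81 83 82]
(283, 260) [613. 181.  79.] [107  99  76]
(284, 266) [603. 180.  77.] [83 76 60]
(288, 268) [599. 181.  69.] [19 21 19]
(290, 272) [592. 182.  65.] [20 19 19]
(286, 280) [579. 181.  75.] [24 24 20]
(278, 270) [596. 181.  91.] [97 88 69]
(274, 265) [605. 181.  99.] [96 89 69]
(270, 268) [599. 184. 110.] [97 89 69]
(260, 268) [600. 181. 129.] [88 82 64]
side3
(283, 250) [638. 131.  33.] [77 79 80]
(283, 255) [628. 131.  34.] [83 84 84]
(283, 260) [619. 132.  36.] [93 94 94]
(284, 266) [606. 145.  46.] [104  99  96]
(288, 268) [602. 157.  47.] [124 117 113]
(290, 272) [594. 161.  47.] [109 104 102]
(286, 280) [582. 130.  30.] [118  99  64]
(278, 270) [598. 155.  69.] [20 19 20]
(274, 265) [607. 153.  76.] [86 80 63]
(270, 268) [602. 152.  84.] [106  98  76]
(260, 268) [602. 152. 107.] [107 100  77]
```

View pics/side0c.png

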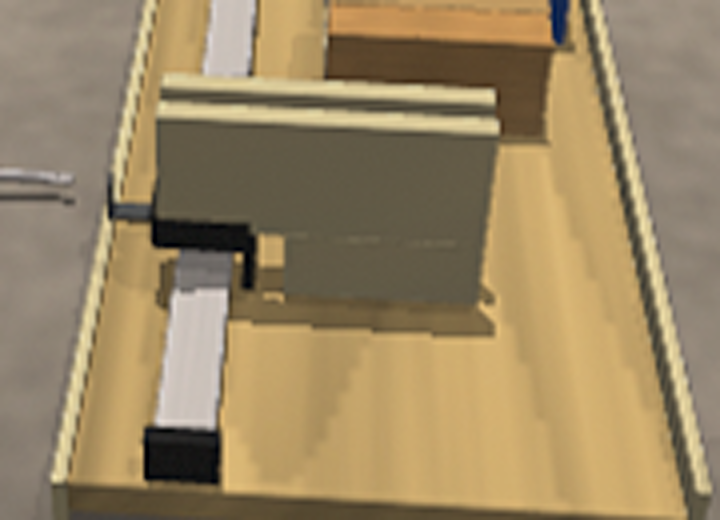

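The grey patch was only shadow. From the side, the stop's outer face is at y≈153 and the tongue at ≈130, so the stop is still about 8–10 mm short, on the outer hump. I'll continue.

```bash
python3 -m jog '[1,0,-2.4,0,0]'|sed -n '2p;4p';python3 -m jog '[1,0,-2.4,0,0]'|sed -n '2p;4p';python3 -m jog '[1,0,-2.4,0,0]'|sed -n '2p;4p'
```

```text
tool_pos: [546.1, 171.6, 118.4]
contact_force: [-0.2, 10.5, 0.2]
tool_pos: [546.1, 171.1, 118.4]
contact_force: [-0.2, 7.8, -0.4]
tool_pos: [546.1, 170.4, 118.5]
contact_force: [0.8, 8.6, -0.1]
```

Force is now falling, so it is past the peak. I'll use smaller steps.

```bash
python3 -m jog '[1,0,-1.7,0,0]'|sed -n '2p;4p';python3 -m jog '[1,0,-1.7,0,0]'|sed -n '2p;4p';python3 -m jog '[1,0,-1.5,0,0]'|sed -n '2p;4p'
```

```text
tool_pos: [546.1, 169.9, 118.5]
contact_force: [-0.0, 6.4, -0.6]
tool_pos: [546.1, 169.4, 118.5]
contact_force: [0.3, 8.0, -0.7]
tool_pos: [546.1, 169.1, 118.6]
contact_force: [0.4, 5.8, -0.8]
```

```bash
python3 -m jog '[1,0,-1.7,0,0]'|sed -n '2p;4p';python3 -m jog '[1,0,-1.7,0,0]'|sed -n '2p;4p';python3 -m jog '[1,0,-1.5,0,0]'|sed -n '2p;4p'
```

```text
tool_pos: [546.1, 168.4, 118.6]
contact_force: [-0.1, 6.0, -0.0]
tool_pos: [546.1, 167.1, 118.6]
contact_force: [-0.2, 1.4, -0.3]
tool_pos: [546.1, 165.6, 118.6]
contact_force: [-0.1, 0.9, 0.2]
```

```bash
cat >> h.py <<'E'
def outer(f,tag='l'):
    W,p,d=world(f)
    m=(W[...,2]>85)&(W[...,2]<125)&(W[...,0]>594)&(W[...,0]<612)
    m&=(abs(W[...,1]-(145 if tag=='l' else -150))<60)
    return m.sum(),np.percentile(W[...,1][m],[10,50,90])
E
python3 - <<'E'
from h import *
shot('side','side4')
for f in('side0','side3','side4'):print(f,outer(f))
shot('top','top4');W,p,d=world('top4')
for r in (201,204,264):
    z=W[r,190:240,2]; m=190+np.where((z>124)&(z<138))[0]; print(r,m, W[r,m,1].round(0))
print(get_obs()['contact_force'])
E
```

```text
side0 (np.int64(212), array([180.15671585, 181.25210245, 182.22850242]))
side3 (np.int64(180), array([152.03358951, 153.1503677 , 154.33152099]))
side4 (np.int64(201), array([144.72356434, 146.05277156, 147.3281119 ]))
201 [227 228 229 230 231 232] [126. 124. 122. 120. 118. 116.]
204 [228 229 230 231 232] [124. 122. 120. 118. 117.]
264 [230] [116.]
[0.19608855 0.90568161 0.45156725]
```

```bash
python3 -m jog '[1,0,-1,0,0]'|sed -n '2p;4p';python3 -m jog '[1,0,-1,0,0]'|sed -n '2p;4p';python3 -m jog '[1,0,-1,0,0]'|sed -n '2p;4p'
```

```text
tool_pos: [546.2, 163.7, 118.5]
contact_force: [-0.2, 0.2, 0.4]
tool_pos: [546.2, 162.3, 118.4]
contact_force: [0.4, 1.4, -1.0]
tool_pos: [546.2, 161.2, 118.4]
contact_force: [-1.3, 5.0, 0.9]
```

```bash
python3 -m jog '[1,0,2,0,0,1,0,10,0,0,1,0,15,0,0,1,0,20,0,0,1,0,0,0,0]'
python3 - <<'E'
from h import *
shot('side','side5')
for f in('side0','side3','side4','side5'):print(f,outer(f))
shot('top','top5')
for f in('top0','top5'):
  W,p,d=world(f)
  for r in (201,204,260,264):
    z=W[r,190:246,2]; m=190+np.where((z>124)&(z<138))[0]; print(r,m, W[r,m,1].round(0))
i=cv2.imread('pics/top5.png')[180:310,150:450];cv2.imwrite('pics/top5c.png',cv2.resize(i,(780,338),interpolation=cv2.INTER_CUBIC))
E
```

```text
time: 7.45
tool_pos: [545.5, 211.6, 120.7]
tcp_rot: [3.096, 0.019, -3.128]
contact_force: [-0.4, -0.2, -0.2]
grip_width: 0.1
side0 (np.int64(212), array([180.15671585, 181.25210245, 182.22850242]))
side3 (np.int64(180), array([152.03358951, 153.1503677 , 154.33152099]))
side4 (np.int64(201), array([144.72356434, 146.05277156, 147.3281119 ]))
side5 (np.int64(193), array([140.73975695, 141.83843071, 143.10019973]))
201 [199 200 201 202 203 204 209 210 211 212 213 214] [182. 180. 178. 176. 174. 172. 162. 160. 158. 156. 154. 152.]
204 [199 200 201 202 203 204 209 210 211 212 213 214] [181. 179. 178. 176. 174. 172. 162. 160. 158. 156. 154. 152.]
260 [198 199 200 201 202 208 209 210 211 212] [179. 177. 175. 173. 171. 159. 157. 156. 154. 152.]
264 [198 199 200 201 202 208 209 210 211 212] [179. 177. 175. 173. 171. 159. 157. 156. 153. 151.]
201 [219 220 221 222 223 224 229 230 231 232] [142. 140. 138. 136. 134. 133. 123. 120. 118. 117.]
204 [219 220 221 222 223 224 229 230 231 232 233] [142. 140. 138. 136. 134. 133. 122. 120. 118. 116. 114.]
260 [218 219 220 221 222 228 229 230 231 232] [140. 138. 136. 134. 132. 120. 118. 116. 115. 112.]
264 [218 219 220 221 222 228 229 230 231 232] [140. 138. 135. 134. 132. 120. 118. 116. 114. 112.]
```

View pics/top5c.png

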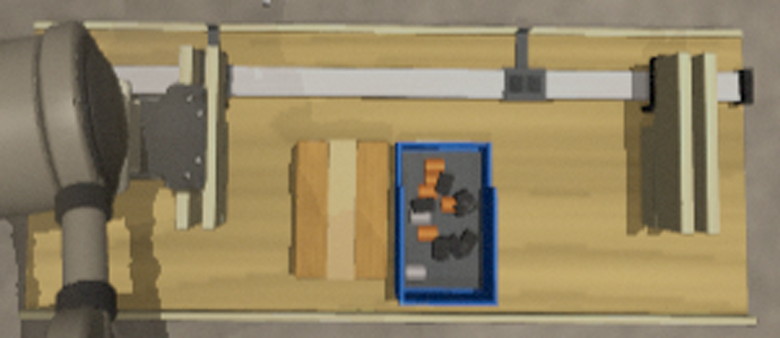

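Left stop is home: it travelled 39 mm and its mark is at ≈127.5 against the seat at ≈128. Now over to the right side.

```bash
python3 -m jog '[1,0,0,-45,0,1,0,0,-45,0,1,0,0,-20,0,1,0,-30,0,0,1,0,-46,0,0]';python3 -m jog '[1,0,-46,0,0,1,0,-46,0,0,1,0,-46,0,0,1,0,-46,0,0,1,0,-46,0,0]'
```

```text
time: 8.05
tool_pos: [543.8, 129.7, 230.3]
tcp_rot: [3.099, 0.017, -3.122]
contact_force: [0.5, 0.1, -0.6]
grip_width: 0.7
time: 8.55
tool_pos: [546.9, -109.7, 221.5]
tcp_rot: [3.1, 0.019, -3.121]
contact_force: [0.9, -0.7, -0.5]
grip_width: 0.3
```

```bash
python3 -m jog '[1,0,-46,-2,0,1,0,-46,-2,0,1,0,-46,-2,0,1,0,-46,-2,0,1,0,-25,0,0]';python3 -m jog '[1,0,0,0,0,1,0,0,0,0]'
```

```text
time: 9.05
tool_pos: [546.9, -332.6, 220.3]
tcp_rot: [3.101, 0.018, -3.127]
contact_force: [0.7, 0.1, 0.6]
grip_width: 0.8
time: 9.25
tool_pos: [545.0, -337.1, 218.9]
tcp_rot: [3.101, 0.016, -3.133]
contact_force: [0.7, -0.4, 0.0]
grip_width: 0.4
```

```bash
python3 -m jog '[1,-2,0,42,0,1,-2,0,42,0,1,0,0,12,0,1,0,0,3,0,1,0,0,0,0]';python3 -m jog '[1,0,10,0,0,1,0,8,0,0,1,0,4,0,0,1,0,0,0,0]'
```

```text
time: 9.75
tool_pos: [552.2, -329.2, 121.4]
tcp_rot: [3.104, 0.02, -3.129]
contact_force: [-0.3, 0.5, -0.4]
grip_width: 0.4
time: 10.15
tool_pos: [554.0, -305.6, 128.2]
tcp_rot: [3.109, 0.027, -3.127]
contact_force: [-0.6, 0.9, -0.1]
grip_width: 0.3
```

```bash
python3 -m jog '[1,2,0,6,0,1,2,2,4,0,1,0,2,0,0,1,0,3,0,0]';python3 -m jog '[1,0,3,0,0]'|sed -n '2p;4p';python3 -m jog '[1,0,3,0,0]'|sed -n '2p;4p';python3 -m jog '[1,0,3,0,0]'|sed -n '2p;4p'
```

```text
time: 10.55
tool_pos: [549.9, -298.6, 118.1]
tcp_rot: [3.11, 0.027, -3.128]
contact_force: [-0.2, -0.2, -0.2]
grip_width: 0.4
tool_pos: [549.7, -295.4, 117.9]
contact_force: [-0.6, 0.7, -0.2]
tool_pos: [549.6, -292.2, 118.0]
contact_force: [-0.4, -0.9, -0.4]
tool_pos: [549.6, -289.2, 118.1]
contact_force: [0.4, -0.9, -1.7]
```

```bash
python3 -m jog '[1,0,5,0,0,1,0,5,0,0,1,0,5,0,0,1,0,5,0,0,1,0,5,0,0]';python3 -m jog '[1,0,5,0,0,1,0,5,0,0,1,0,5,0,0,1,0,5,0,0,1,0,5,0,0]'
```

```text
time: 11.35
tool_pos: [549.2, -262.9, 118.9]
tcp_rot: [3.111, 0.027, -3.129]
contact_force: [0.1, -2.2, -2.0]
grip_width: 0.5
time: 11.85
tool_pos: [548.9, -235.5, 119.9]
tcp_rot: [3.111, 0.028, -3.128]
contact_force: [-0.9, -1.4, -1.0]
grip_width: 0.2
```

```bash
python3 -m jog '[1,0,5,0,0,1,0,5,0,0,1,0,5,0,0,1,0,3,0,0,1,0,2,0,0]'
python3 - <<'E'
from h import *
shot('top','top6')
for f in('top0','top6'):
  W,p,d=world(f)
  for r in (201,204,260,264):
    z=W[r,350:440,2]; m=350+np.where((z>124)&(z<138))[0]; print(r,m, W[r,m,1].round(0))
E
```

```text
time: 12.35
tool_pos: [548.6, -213.1, 120.6]
tcp_rot: [3.111, 0.028, -3.128]
contact_force: [1.3, -1.7, -1.2]
grip_width: 0.2
201 [410 411 412 413 414 415 420 421 422 423 424 425] [-241. -243. -244. -246. -249. -251. -262. -263. -265. -267. -269. -270.]
204 [410 411 412 413 414 415 420 421 422 423 424 425] [-242. -243. -244. -247. -248. -250. -262. -263. -265. -267. -269. -271.]
260 [411 412 413 414 415 416 421 422 423 424 425 426] [-243. -243. -246. -249. -251. -252. -264. -264. -266. -268. -271. -272.]
264 [411 412 413 414 415 416 421 422 423 424 425 426] [-243. -244. -247. -248. -251. -253. -263. -264. -266. -268. -271. -272.]
201 [371 372 373 374 375 376 381 382 383 384 385 386] [-164. -164. -166. -168. -170. -172. -184. -184. -186. -188. -190. -192.]
204 [372 373 374 375 376 381 382 383 384 385 386] [-164. -167. -168. -170. -172. -184. -184. -187. -189. -190. -192.]
260 [372 373 374 375 376 377 382 383 384 385 386 387] [-166. -166. -169. -171. -172. -174. -186. -186. -189. -190. -193. -194.]
264 [372 373 374 375 376 377 382 383 384 385 386 387] [-165. -167. -169. -170. -172. -174. -185. -187. -189. -190. -192. -194.]
```

```bash
python3 -m jog '[1,0,4,0,0,1,0,4,0,0,1,0,4,0,0,1,0,2.5,0,0,1,0,2,0,0]'|sed -n '2p;4p';python3 -m jog '[1,0,2,0,0]'|sed -n '2p;4p';python3 -m jog '[1,0,2,0,0]'|sed -n '2p;4p';python3 -m jog '[1,0,2,0,0]'|sed -n '2p;4p';python3 -m jog '[1,0,2,0,0]'|sed -n '2p;4p'
```

```text
tool_pos: [548.3, -195.4, 121.1]
contact_force: [0.1, -0.4, -0.2]
tool_pos: [548.3, -193.2, 121.2]
contact_force: [0.7, -2.0, -1.0]
tool_pos: [548.2, -191.0, 121.3]
contact_force: [-0.8, -1.1, -0.3]
tool_pos: [548.2, -188.9, 121.3]
contact_force: [0.4, -2.8, -1.7]
tool_pos: [548.2, -187.9, 121.4]
contact_force: [-0.9, -9.0, -2.9]
```

Hump begins at tool y≈-188.5, as predicted.

```bash
for k in 1; do python3 -m jog '[1,0,2.2,0,0]'|sed -n '2p;4p';python3 -m jog '[1,0,2.2,0,0]'|sed -n '2p;4p';python3 -m jog '[1,0,2.2,0,0]'|sed -n '2p;4p';python3 -m jog '[1,0,2.2,0,0]'|sed -n '2p;4p'; done
```

```text
tool_pos: [548.2, -187.3, 121.5]
contact_force: [-0.4, -9.4, -2.9]
tool_pos: [548.2, -186.9, 121.5]
contact_force: [-0.3, -8.3, -3.5]
tool_pos: [548.2, -186.5, 121.6]
contact_force: [-0.9, -10.0, -3.1]
tool_pos: [548.2, -186.4, 121.7]
contact_force: [-1.2, -11.0, -2.5]
```

```bash
python3 -m jog '[1,0,2.4,0,0]'|sed -n '2p;4p';python3 -m jog '[1,0,2.4,0,0]'|sed -n '2p;4p';python3 -m jog '[1,0,2.4,0,0]'|sed -n '2p;4p';python3 -m jog '[1,0,2.4,0,0]'|sed -n '2p;4p'
```

```text
tool_pos: [548.2, -186.2, 121.7]
contact_force: [-0.9, -10.0, -2.7]
tool_pos: [548.2, -186.0, 121.8]
contact_force: [-2.2, -11.6, -3.1]
tool_pos: [548.2, -186.0, 121.9]
contact_force: [-2.5, -10.9, -3.7]
tool_pos: [548.2, -186.0, 121.9]
contact_force: [-0.6, -12.0, -3.6]
```

```bash
python3 -m jog '[1,0,2.7,0,0]'|sed -n '2p;4p';python3 -m jog '[1,0,2.7,0,0]'|sed -n '2p;4p';python3 -m jog '[1,0,2.7,0,0]'|sed -n '2p;4p';python3 -m jog '[1,0,2.7,0,0]'|sed -n '2p;4p'
```

```text
tool_pos: [548.2, -185.7, 122.0]
contact_force: [-1.2, -11.5, -3.0]
tool_pos: [548.2, -185.5, 122.1]
contact_force: [-1.5, -12.0, -3.2]
tool_pos: [548.2, -185.5, 122.2]
contact_force: [-0.7, -13.4, -3.0]
tool_pos: [548.2, -185.5, 122.3]
contact_force: [-1.4, -13.4, -3.7]
```

Run:
```python
from h import *
shot('top','top7');shot('side','side7')
W,p,d=world('top7')
for r in (201,204,260,264):
    z=W[r,330:400,2]; m=330+np.where((z>124)&(z<138))[0]; print(r,m, W[r,m,1].round(0))
i=cv2.imread('pics/top7.png')[180:310,150:450];cv2.imwrite('pics/top7c.png',cv2.resize(i,(780,338),interpolation=cv2.INTER_CUBIC))
i=cv2.imread('pics/side7.png')[130:270,230:400];cv2.imwrite('pics/side7c.png',cv2.resize(i,(680,560),interpolation=cv2.INTER_CUBIC))
```

```text
201 [358 359 360 361 362 368 369 370 371 372] [-136. -138. -139. -142. -144. -156. -158. -159. -162. -164.]
204 [358 359 360 361 362 368 369 370 371 372] [-136. -137. -140. -142. -144. -156. -158. -160. -163. -164.]
260 [358 359 360 361 362 363 368 369 370 371 372 373] [-137. -138. -141. -142. -144. -147. -157. -159. -160. -162. -164. -166.]
264 [358 359 360 361 362 363 368 369 370 371 372 373] [-138. -139. -141. -143. -144. -146. -158. -158. -160. -162. -164. -166.]
```

View pics/top7c.png

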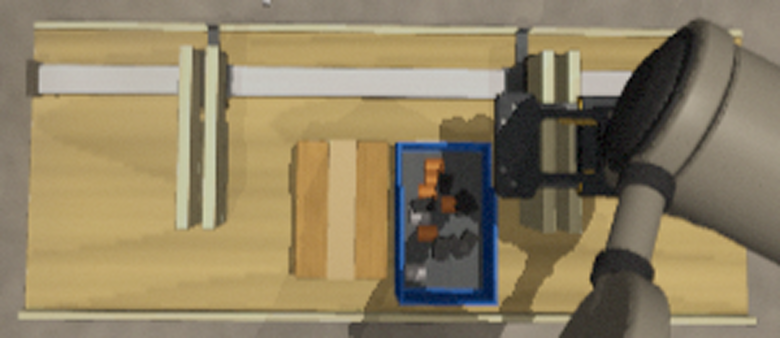

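View pics/side7c.png

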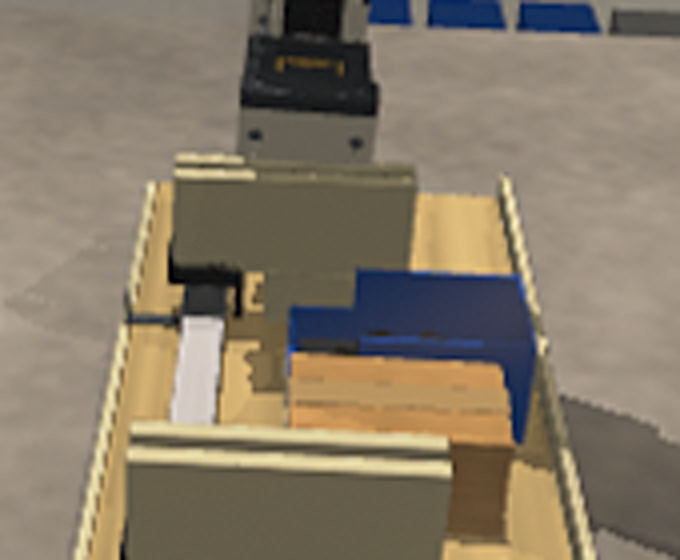

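The right mark is at ≈-150, about 11 mm short of the seat at -139, so the stop is just at the peak of the outer hump. The bin and carton have not moved.

```bash
python3 -m jog '[1,0,2.9,0,0]'|sed -n '2p;4p';python3 -m jog '[1,0,2.9,0,0]'|sed -n '2p;4p';python3 -m jog '[1,0,2.9,0,0]'|sed -n '2p;4p'
```

```text
tool_pos: [548.2, -184.9, 122.3]
contact_force: [-0.9, -10.2, -2.1]
tool_pos: [548.2, -184.5, 122.4]
contact_force: [-1.4, -11.4, -2.8]
tool_pos: [548.2, -183.7, 122.5]
contact_force: [-0.7, -7.1, -2.5]
```

```bash
python3 -m jog '[1,0,2.2,0,0]'|sed -n '2p;4p';python3 -m jog '[1,0,2,0,0]'|sed -n '2p;4p';python3 -m jog '[1,0,2,0,0]'|sed -n '2p;4p';python3 -m jog '[1,0,1.8,0,0]'|sed -n '2p;4p'
```

```text
tool_pos: [548.1, -182.7, 122.5]
contact_force: [-0.4, -5.5, -1.5]
tool_pos: [548.1, -181.6, 122.5]
contact_force: [0.3, -3.8, -1.3]
tool_pos: [548.1, -180.0, 122.5]
contact_force: [-0.8, -2.7, -0.4]
tool_pos: [548.0, -177.8, 122.5]
contact_force: [0.5, 0.6, -0.3]
```

```bash
python3 -m jog '[1,0,1,0,0]'|sed -n '2p;4p';python3 -m jog '[1,0,1,0,0]'|sed -n '2p;4p';python3 -m jog '[1,0,0.8,0,0]'|sed -n '2p;4p'
python3 - <<'E'
from h import *
shot('top','top8')
W,p,d=world('top8')
for r in (201,204,260,264):
    z=W[r,330:400,2]; m=330+np.where((z>124)&(z<138))[0]; print(r,m, W[r,m,1].round(0))
E
```

```text
tool_pos: [548.0, -176.1, 122.5]
contact_force: [0.8, -0.9, 1.3]
tool_pos: [548.0, -174.9, 122.5]
contact_force: [-0.9, -5.9, 0.1]
tool_pos: [548.0, -174.7, 122.6]
contact_force: [-1.6, -6.8, -1.5]
201 [352 353 354 355 356 357 362 363 364 365 366 367] [-125. -126. -127. -129. -132. -135. -145. -146. -148. -150. -152. -153.]
204 [353 354 355 356 357 362 363 364 365 366 367] [-126. -127. -129. -132. -134. -145. -146. -148. -150. -152. -154.]
260 [353 354 355 356 357 363 364 365 366 367] [-127. -128. -130. -132. -134. -147. -149. -151. -153. -155.]
264 [353 354 355 356 357 363 364 365 366 367] [-127. -129. -130. -132. -134. -147. -149. -151. -152. -154.]
```

Force rose against the inner hump with the mark at ≈-139, which is home. Backing away.

```bash
python3 -m jog '[1,0,-2,0,0,1,0,-10,0,0,1,0,-20,0,0,1,0,-25,0,0,1,0,-5,-10,0]';python3 -m jog '[1,0,-5,-40,0,1,0,0,-40,0,1,0,0,-30,0,1,0,0,0,0,1,0,0,0,0]'
python3 - <<'E'
from h import *
shot('top','top9');shot('side','side9')
W,p,d=world('top9')
for r in (201,204,260,264):
    z=W[r,190:400,2]; m=190+np.where((z>124)&(z<138))[0]; print(r,m, W[r,m,1].round(0))
print(outer('side9'),outer('side5'));W0,p0,d0=world('top0')
for n,s in dict(bin=(slice(230,300),slice(300,345)),carton=(slice(230,290),slice(262,299)),tool=(slice(90,180),slice(240,265)),relay=(slice(120,160),slice(355,390))).items():
    print(n,np.median(abs(p[s].astype(int)-p0[s])),cv2.phaseCorrelate(p0[s].mean(2),p[s].mean(2)))
i=cv2.imread('pics/top9.png')[80:320,150:450];cv2.imwrite('pics/top9c.png',cv2.resize(i,(750,600),interpolation=cv2.INTER_CUBIC))
E
```

```text
time: 16.15
tool_pos: [547.8, -237.2, 133.7]
tcp_rot: [-3.113, 0.034, -3.129]
contact_force: [-0.6, 0.3, 0.4]
grip_width: -0.0
time: 16.65
tool_pos: [543.5, -239.4, 250.4]
tcp_rot: [-3.115, 0.035, -3.132]
contact_force: [-0.3, -0.4, -0.5]
grip_width: 0.2
201 [219 220 221 222 223 224 229 230 231 232 233 352 353 354 355 356 357 362
 363 364 365 366 367] [ 142.  140.  138.  136.  134.  133.  123.  120.  118.  116.  114. -125.
 -126. -128. -129. -132. -133. -145. -146. -148. -150. -152. -154.]
204 [219 220 221 222 223 229 230 231 232 233 353 354 355 356 357 362 363 364
 365 366 367] [ 142.  140.  138.  136.  134.  122.  120.  118.  116.  114. -126. -128.
 -130. -132. -134. -145. -146. -148. -150. -151. -154.]
260 [218 219 220 221 222 228 229 230 231 232 353 354 355 356 357 363 364 365
 366 367] [ 139.  138.  136.  134.  132.  120.  118.  116.  114.  112. -127. -128.
 -130. -133. -135. -146. -148. -151. -153. -155.]
264 [218 219 220 221 222 228 229 230 231 232 353 354 355 356 357 363 364 365
 366 367] [ 140.  138.  135.  134.  132.  120.  118.  116.  114.  113. -127. -129.
 -131. -133. -135. -147. -149. -150. -152. -154.]
(np.int64(191), array([140.59380988, 141.86280091, 142.84700492])) (np.int64(193), array([140.73975695, 141.83843071, 143.10019973]))
bin 4.0 ((0.5860381173452893, 0.1618396974071814), 0.7780133927147644)
carton 4.0 ((-0.024400365357173825, 0.16695865975544066), 0.8779861572223162)
tool 8.0 ((0.3922147415119426, 0.07497432646462698), 0.9827874524011552)
relay 8.0 ((-0.059059318767797464, 0.038246397080662575), 0.9454877796852137)
```

View pics/top9c.png

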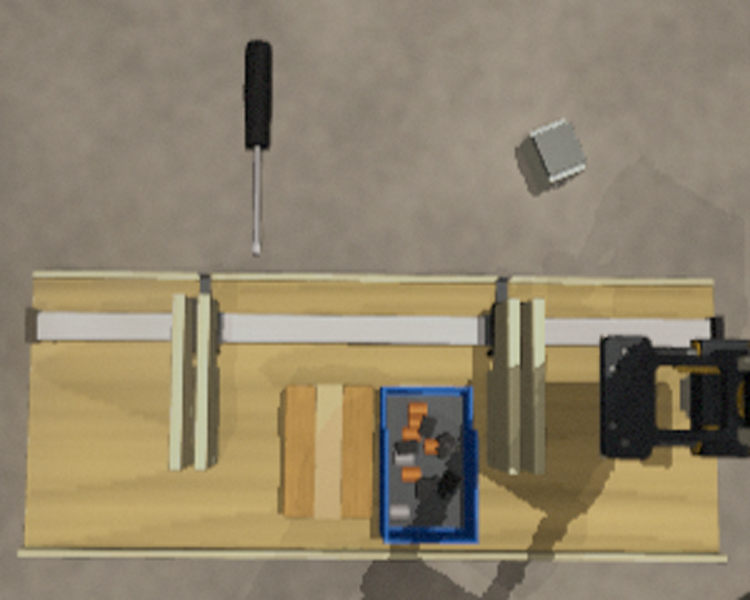

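Both stops are in their notches, with marks at ≈128 and ≈-139.3 against seats at 127.9 and -139.0. The bin, carton, screwdriver and relay haven't moved, and the hand is clear at z≈250.

```bash
python3 -c "
from plant import *
print(get_obs()['contact_force']);print(close_job())"
```

```text
[ 0.10214137  0.61677035 -0.38599904]
the job is handed in; nothing more can be done
None
```

Both end stops are pushed home in their notches and the job is handed in, at about 17 s of the 72 s allowed. I pushed each stop on its outer plate with the fingers closed, so nothing was pinched. Each one passed the outer hump, the force dropped as it snapped in, and I stopped when the inner hump began to resist (about 5 N on the left, 7 N on the right).

**Last checks:**
- **Left stop:** the mark is at y ≈ 128 mm and the seat at ≈ 128 mm.
- **Right stop:** the mark is at y ≈ -139.3 mm and the seat at ≈ -139.0 mm.
- **Loose items:** the bin, carton, screwdriver and relay moved by less than about 1 pixel (roughly 2 mm) in the top view.
- **Hand:** it is clear, with the tool centre point at z ≈ 250 mm and no contact force beyond noise.

**What disagreed:**
- **Hump force:** the outer humps read 10–13 N at the wrist, above the stated 6–8 N plus 1.2 N of friction. I looked again both times before pushing on, and the pictures confirmed the stop was still about 10 mm short of its seat.
- **Left seat position:** the side camera put the left clip's tongue at y ≈ 130–132 mm, 2–4 mm from the clip centre measured from above. I relied on the clip centre and the force pattern.
- **Tool tilt:** the tool picked up a tilt of about 2° after the first retreat, with no effect on the work.

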